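Deal enclosure shells into three kit trays

TASK

Carry on dealing the white plastic shells from the sloping rack into the kit trays, one per tray in turn in the order red, yellow, blue and round again: red and yellow already have their first shell, so the next goes to blue, then red, yellow and blue, until the rack is empty and every tray holds two. Set each shell down gently (no dropping), flat on the tray floor beside the other one, face with the two dark dots up, and let go of it before taking the next. Leave the shells already dealt in their trays and the other things on the mat where they are.

Things in the scene. Friction and masses are not known exactly. Their poses are not given: they have to be found in the camera images.
- shell1_mid (a point): white plastic shell, a block with rounded corners, 84 mm long (its y), 40 mm wide (its x), 28 mm high, about 60 g; flat parallel long sides; this point is its centre, half-way up; its z points out of the face with two dark dots. Starts on the rack's slope: z leans 28 degrees towards the robot, x points up the slope; grip it across its width, tool square to the slope.
- shell2_mid (a point): white plastic shell, a block with rounded corners, 84 mm long (its y), 40 mm wide (its x), 28 mm high, about 60 g; flat parallel long sides; this point is its centre, half-way up; its z points out of the face with two dark dots. Starts on the rack's slope: z leans 28 degrees towards the robot, x points up the slope; grip it across its width, tool square to the slope.
- shell3_mid (a point): white plastic shell, a block with rounded corners, 84 mm long (its y), 40 mm wide (its x), 28 mm high, about 60 g; flat parallel long sides; this point is its centre, half-way up; its z points out of the face with two dark dots. Starts on the rack's slope: z leans 28 degrees towards the robot, x points up the slope; grip it across its width, tool square to the slope.
- shell4_mid (a point): white plastic shell, a block with rounded corners, 84 mm long (its y), 40 mm wide (its x), 28 mm high, about 60 g; flat parallel long sides; this point is its centre, half-way up; its z points out of the face with two dark dots. Starts on the rack's slope: z leans 28 degrees towards the robot, x points up the slope; grip it across its width, tool square to the slope.
- dealt_red_mid (a point): white plastic shell, a block with rounded corners, 84 mm long (its y), 40 mm wide (its x), 28 mm high, about 60 g; flat parallel long sides; this point is its centre, half-way up; its z points out of the face with two dark dots. Already dealt: it lies flat in the far (tray +x) half of the red tray and stays in that tray.
- dealt_yellow_mid (a point): white plastic shell, a block with rounded corners, 84 mm long (its y), 40 mm wide (its x), 28 mm high, about 60 g; flat parallel long sides; this point is its centre, half-way up; its z points out of the face with two dark dots. Already dealt: it lies flat in the near (tray -x) half of the yellow tray and stays in that tray.
- tray_red_in (a point): centre of the inner floor of the red tray, fixed, open-topped, 178 mm long (its x, roughly away from the robot) by 108 mm (its y), outside; walls 4 mm thick rise 12 mm above the floor, inside 170 x 100 mm. Holds two shells side by side, long sides across the tray, centred 40 mm to +x and to -x of this point.
- tray_yellow_in (a point): centre of the inner floor of the yellow tray, fixed, open-topped, 178 mm long (its x, roughly away from the robot) by 108 mm (its y), outside; walls 4 mm thick rise 12 mm above the floor, inside 170 x 100 mm. Holds two shells side by side, long sides across the tray, centred 40 mm to +x and to -x of this point.
- tray_blue_in (a point): centre of the inner floor of the blue tray, fixed, open-topped, 178 mm long (its x, roughly away from the robot) by 108 mm (its y), outside; walls 4 mm thick rise 12 mm above the floor, inside 170 x 100 mm. Holds two shells side by side, long sides across the tray, centred 40 mm to +x and to -x of this point. Empty at the start.
- rack: fixed plywood rack 400 mm wide (its y), 90 deep, 77 high; origin: centre of underside. Its board slopes up away from the robot at 28 degrees, lower edge 30 mm up. Four shells in a row, 14 mm between ends, each rest on two stubs 12 mm high, 24 to 32 mm either side of the shell's middle: 48 mm between them is free for a finger; 40 mm of bare board above each shell.
- mat: fixed green cutting mat, 460 x 780 mm, 3 mm thick, under all of this; origin: centre of its underside
- screwdriver: bystander, loose: screwdriver about 180 mm long lying along x between two trays, origin on its underside
- brush: bystander, loose: brush about 170 mm long lying along x between two trays, origin on its underside
- glue: bystander, loose: standing white glue bottle, 52 mm diameter, 130 mm high, origin centre of its underside, beyond the left end of the rack
- jar: bystander, loose: standing amber jar, 60 mm diameter, 80 mm high, origin centre of its underside, beyond the right end of the rack
- tape: bystander, loose: roll of blue tape lying flat, 70 mm diameter, 25 mm high, origin centre of its underside, at the right
- broken_cap: bystander, loose: broken half of a round white cap lying open side up, about 85 x 50 mm, 26 mm high, origin near the middle of its underside, at the left; not one of the shells
Mind the look-alikes: they are no part of the job. Leave any turquoise look-alike of the part that bears shell2_mid alone.

How it is judged:
By the outcome, as a careful person would: the job done as asked, in the order asked, and still so for the second after the job is handed in, with the robot touching nothing.
It also fails if it takes over 72 s, if anything falls off the work surface, if the arm or the gripper's body presses on something with over 40 N, if the wrist force passes 120 N, or if a joint passes its speed limit or range.

ROBOT

A 6-joint arm with a two-finger parallel gripper is mounted at the origin on the work surface. World frame = base frame: x ahead of the robot, y to its left, z up, the work surface at z = 0. Lengths are in mm, angles in rad, forces in N, time in s.
With the tool pointing down it reaches from about 350 to 975 mm from the base axis. Payload 7.1 kg.
Tool frame: the origin (TCP) lies between the finger pads; the fingertips stand 19 mm ahead of it and the grasp point (between the pads) is the TCP; z points along the fingers, y is the line along which they close (so a half turn about z gives the same grasp; the last joint's range is limited). The gripper opens to 88 mm and grips with 3 to 60 N. Pads are 20 mm wide; open, the fingers measure 115 mm over their backs; the gripper's body (75 mm by 178 mm) begins 61 mm behind the grasp point.
Start: joints at [-1.321, 0.423, 1.63, -0, 1.089, -0.019], TCP at [166.003, -602.535, 241.675] pointing down, gripper open.
Joint ranges: [-3, 3], [-0.9, 2.11], [0.09, 2.58], [-1.31, 4.45], [0.11, 2.69], [-2.54, 2.54]. Speed limits (rad/s): [2.39, 2.39, 3.01, 3.14, 3.14, 3.14].

INTERFACE

Orientations are given as a rotation vector (axis times angle).
In Python, from workcell import ctrl gives the robot as it stands.
- The arm moves only by the tool arm_command, never from a script. Its argument "series" is a list of rows, each an object with "linear": the shift along the tool's x, y, z in m, a list of three; "turn": the turn about the tool's z in rad. A call has 1 to 10 rows; each row shifts and turns the commanded pose from where the row before left it, along the tool's axes as they then stand; what a row does not reach is not made up. A row lasts 1/10 s, in which the tool goes at most 50 mm and 8.59 degrees, less where a joint would pass 70% of its speed; a pose out of reach is approached as far as the arm can. A call with a gripper value outside its range is refused whole. "jaw" is the opening, from -1 (shut) to 1 (fully open), set as the call begins (left out, the last holds). The fingers move at their own pace and stop on an object; the grip force is fixed at half the most. Time passes only in rows, so rows that do not move let the fingers close. It gives the time, the measured TCP pose, the force, the opening and the grip force at its end, in the units of the state.
- ctrl.get_obs(): the state, without advancing time (a new reading comes with each control period).
- ctrl.get_image(name): name is "scene" or "top"; returns a dict with "frame" (400x640x3 uint8, blue, green, red), "fx", "fy", "cx", "cy" (pixels), "rvec" (rotation vector, rad) and "tvec" (3), from world to camera coordinates, as OpenCV has them. Camera axes: x right, y down, z forward; pixel columns grow to the right and rows downward; lengths in mm; the calibration is good to about 2 mm. A picture is of the moment at which its call begins. There is no depth.
- ctrl.close_job(): hands the job in; it is judged then, once.
The state is a dict: "t": time; "qpos": joint angles; "qvel": joint speeds; "joint_torque": joint torques, N m; "ee_pos": TCP position; "orientation": TCP orientation; "ft_force": force on the tool from outside, world axes, zero at the start; "moment": the same for the moment, N m; "width": finger opening in mm; "grasp_force": force on a finger pad.
Only numpy, scipy, OpenCV 4.12 (cv2) and the standard library are available. Lean on these libraries where they do the work, as an engineer would, in place of code of your own. Each camera call takes 0.05 s, during which the arm holds its last target. There are 200 camera calls.

## Working session

There is one attempt and no reset: what is moved stays moved. The work goes in short steps, Python scripts to look and compute and a tool call to move; the robot and the scene stay as the last step left them, time stands still between calls to the robot, and variables do not carry over. Pictures are saved under pics/ and viewed, at most 13 in all, crops included, and the job is handed in when it is done.

Besides the shell and the picture viewer there is one more tool, called after "Request:" as name(argument=value, ...), one argument or row to a line, values as JSON. arm_command: Moves the arm, as the interface text tells. Its arguments: {"type":"object","properties":{"series":{"type":"array"},"jaw":{"type":"number"}},"required":["series"]}

```bash
ls; mkdir -p pics; python3 - <<'E'
from workcell import ctrl
import cv2,pickle
d={}
for n in("scene","top"):
    d[n]=ctrl.get_image(n); cv2.imwrite(f"pics/{n}0.png",d[n]["frame"]); print(n,{k:v for k,v in d[n].items() if k!="frame"})
pickle.dump(d,open("im0.pkl","wb"))
print(ctrl.get_obs())
E
```

```text
pics
scene {'fx': 496.58507868004597, 'fy': 496.58507868004597, 'cx': 326.67629204678013, 'cy': 204.16763816080197, 'rvec': array([ 1.32701909,  2.08943069, -0.96913224]), 'tvec': array([ 159.41277815, -220.60694379, 1962.13439714])}
top {'fx': 406.80518683466187, 'fy': 406.80518683466187, 'cx': 323.6415486884054, 'cy': 203.90819750599252, 'rvec': array([ 2.20656971, -2.18690918,  0.06114885]), 'tvec': array([  14.32880327,  465.41483551, 1093.87320732])}
{'t': 0.1, 'qpos': array([-1.32100752e+00,  4.23762954e-01,  1.63059194e+00,  2.47793121e-06,
        1.08860323e+00, -1.89815527e-02]), 'qvel': array([-8.16269567e-04, -1.18890433e-03, -2.20346644e-03,  2.37699758e-04,
       -5.40448817e-05, -7.38058315e-04]), 'joint_torque': array([-1.03397466e-03, -5.45618498e+01, -2.74323070e+01,  6.44797878e-02,
        1.88147515e-02, -4.82584733e-05]), 'ee_pos': array([ 165.88705476, -602.09732231,  240.98883163]), 'orientation': array([-3.11192354e+00, -4.20730361e-01,  2.43447651e-04]), 'ft_force': array([ 0.1697634 , -1.07489197,  0.90735077]), 'moment': array([-0.0501453 ,  0.03902917,  0.01275533]), 'grasp_force': 0.0, 'width': 87.5698591044256}
```

View pics/scene0.png

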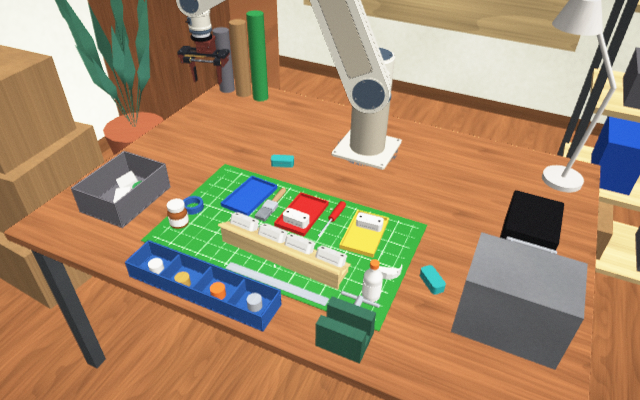

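View pics/top0.png

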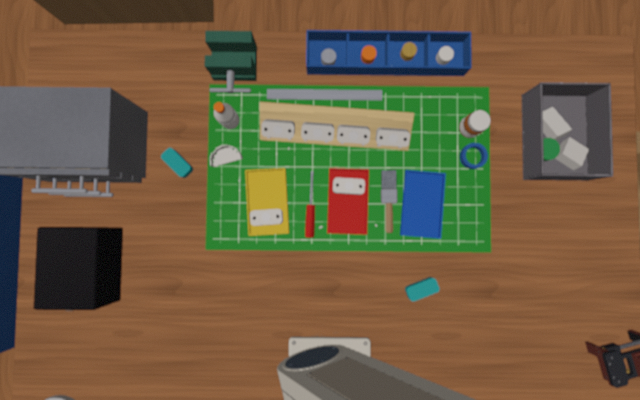

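The scene view shows four white shells on the rack at about (243,222), (272,233), (300,244) and (332,257). In the top view they are at (277,129), (318,132), (354,135) and (393,138). Top-view tray positions are yellow (267,202), red (348,201) and blue (423,204). The turquoise pieces lie off the mat.

```bash
cat > h.py <<'E'
import cv2,numpy as np
from workcell import ctrl
def cam(d):
    R,_=cv2.Rodrigues(np.array(d["rvec"])); t=np.array(d["tvec"]); K=np.array([[d["fx"],0,d["cx"]],[0,d["fy"],d["cy"]],[0,0,1]])
    return K,R,t,-R.T@t
def ray(d,uv):
    K,R,t,C=cam(d); v=R.T@np.linalg.inv(K)@np.array([uv[0],uv[1],1.]); return C,v/np.linalg.norm(v)
def onz(d,uv,z):
    C,v=ray(d,uv); return C+v*(z-C[2])/v[2]
def tri(a,ua,b,ub):
    A=np.zeros((3,3));r=np.zeros(3);L=[ray(a,ua),ray(b,ub)]
    for C,v in L: P=np.eye(3)-np.outer(v,v);A+=P;r+=P@C
    X=np.linalg.solve(A,r); return X,[np.linalg.norm((np.eye(3)-np.outer(v,v))@(X-C)) for C,v in L]
def hsv(d): return cv2.cvtColor(d["frame"],cv2.COLOR_BGR2HSV)
def blobs(m,amin,amax=1e9):
    n,l,s,c=cv2.connectedComponentsWithStats(m.astype(np.uint8)); return [(c[i],s[i]) for i in range(1,n) if amin<s[i,4]<amax]
def proj(d,p): return cv2.projectPoints(np.array(p,float).reshape(-1,1,3),d["rvec"],d["tvec"],cam(d)[0],None)[0].reshape(-1,2)
E
python3 - <<'E'
from h import *
import pickle
d=pickle.load(open("im0.pkl","rb")); T,S=d["top"],d["scene"]
print("cams",cam(T)[3],cam(S)[3])
H=hsv(T)
for n,lo,hi in(("yellow",20,35),("red",0,8),("blue",108,125)):
    m=((H[...,0]>=lo)&(H[...,0]<=hi)&(H[...,1]>150)&(H[...,2]>90)).astype(np.uint8); m[:160]=0; m[245:]=0; m[:,:240]=0; m[:,450:]=0
    cs,_=cv2.findContours(m,cv2.RETR_EXTERNAL,cv2.CHAIN_APPROX_NONE)
    c=cv2.convexHull(max(cs,key=cv2.contourArea)).reshape(-1,2)
    P=np.array([onz(T,p,19)[:2] for p in c],np.float32); print(n,cv2.minAreaRect(P))
# white tops
m=(H[...,1]<45)&(H[...,2]>170); m[:100]=0;m[245:]=0;m[:,:255]=0;m[:,420:]=0
for c,s in blobs(m,60): print("T",c.round(1),s, onz(T,c,77).round(1),onz(T,c,35).round(1))
H=hsv(S); m=(H[...,1]<45)&(H[...,2]>170); m[:190]=0;m[290:]=0;m[:,:220]=0;m[:,390:]=0
for c,s in blobs(m,40): print("S",c.round(1),s)
a=cv2.resize(T["frame"][110:160,245:425],None,fx=4,fy=4,interpolation=cv2.INTER_CUBIC)
b=cv2.resize(S["frame"][205:275,215:365],None,fx=4.8,fy=4.8,interpolation=cv2.INTER_CUBIC)
a=cv2.copyMakeBorder(a,0,0,0,0,0);cv2.imwrite("pics/c1.png",np.vstack([a,b[:,:720]]))
E
```

```text
cams [ 407.67204491   22.1861978  1116.55100816] [1582.27384185  521.58627834 1071.63822888]
yellow ((470.732666015625, 172.5858917236328), (179.63893127441406, 110.53972625732422), 3.9288666248321533)
red ((474.5552978515625, -46.20108413696289), (104.00688934326172, 173.61367797851562), 88.64451599121094)
blue ((468.1198425292969, -248.27615356445312), (104.55146026611328, 169.933349609375), 85.70193481445312)
T [277.1 130.1] [262 122  32  18 379] [651.6 140.5  77. ] [661.4 145.3  35. ]
T [317.1 133. ] [301 125  33  17 395] [645.   37.1  77. ] [654.5  37.7  35. ]
T [352.8 135.7] [337 128  33  17 404] [639.  -55.1  77. ] [648.3 -58.2  35. ]
T [392.7 138.4] [376 131  33  16 389] [ 632.9 -158.    77. ] [ 642.  -165.3   35. ]
T [348.2 185.1] [333 178  32  16 403] [510.9 -44.   77. ] [515.  -46.7  35. ]
T [267.2 216.7] [255 209  27  16 353] [427.9 162.6  77. ] [428.7 168.3  35. ]
S [267.2 207.7] [256 200  22  18 190]
S [296.5 217.1] [283 208  26  20 298]
S [244.  221.3] [230 212  29  19 352]
S [369.5 221.3] [356 213  27  19 341]
S [286.3 238.2] [258 223  57  31 746]
S [330.9 256.1] [316 246  31  21 401]
S [261.2 277.3] [226 263  78  27 552]
S [376.2 277.8] [363 266  27  24 426]
```

View pics/c1.png

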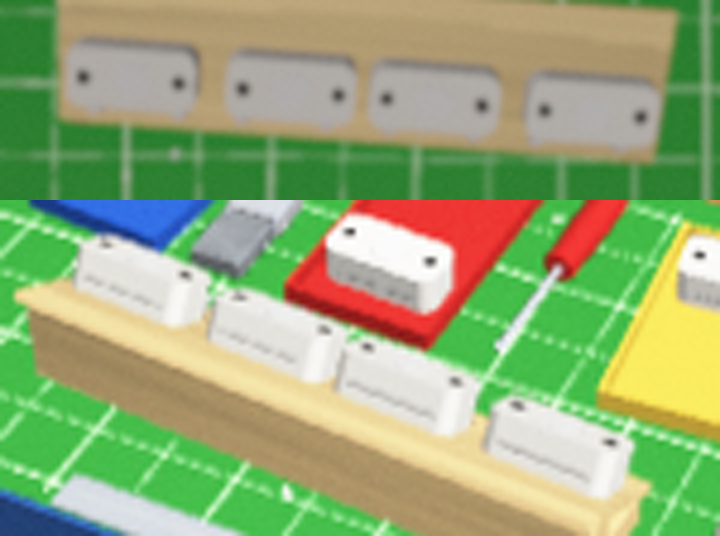

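The crops show two dark dots on each shell. Spacing is uneven: the gap between shells 2 and 3 is about 8 mm, and the other two are about 20 mm. I'll triangulate the dots.

```bash
cat >> h.py <<'E'
def dot(d,uv,r=3):
    g=255-cv2.cvtColor(d["frame"],cv2.COLOR_BGR2GRAY).astype(float); x,y=np.round(uv).astype(int); w=g[y-r:y+r+1,x-r:x+r+1]; w=np.clip(w-np.percentile(w,60),0,None)
    Y,X=np.mgrid[y-r:y+r+1,x-r:x+r+1]; return np.array([(w*X).sum(),(w*Y).sum()])/w.sum()
E
python3 - <<'E'
from h import *
import pickle
d=pickle.load(open("im0.pkl","rb")); T,S=d["top"],d["scene"]
tt=np.array([[(83,77),(178,83)],[(242,89),(339,95)],[(386,98),(482,105)],[(544,110),(641,117)]])/4+[245,110]
ss=np.array([[(611,442),(517,405)],[(457,381),(367,347)],[(324,330),(238,297)],[(186,275),(106,243)]],float)
ss=(ss-[0,200])/4.8+[215,205]
n=np.array([-np.sin(.4887),0,np.cos(.4887)]); al=[]
for i in range(4):
    P=[]
    for k in range(2):
        a,b=dot(T,tt[i,k],2),dot(S,ss[i,k],2); X,e=tri(T,a,S,b); P.append(X)
    P=np.array(P); al.append(P.mean(0)); dy=P[0]-P[1]
    yaw=np.arctan2(-dy[0],dy[1]); nn=np.array([n[0]*np.cos(yaw),n[0]*np.sin(yaw),n[2]])
    print(i+1,P.round(1).tolist(),"sep",np.linalg.norm(dy).round(1),"yaw",np.degrees(yaw).round(1),"err",np.round(e,1),"ctr",(P.mean(0)-14*nn).round(1))
al=np.array(al);v=al[0]-al[3];print("row yaw",np.degrees(np.arctan2(-v[0],v[1])),np.linalg.norm(np.diff(al,axis=0),axis=1))
E
```

```text
1 [[655.6, 170.3, 75.0], [651.7, 108.7, 75.7]] sep 61.7 yaw -3.6 err [1. 1.] ctr [660.2 139.1  63. ]
2 [[649.0, 66.6, 74.7], [645.6, 4.7, 75.0]] sep 62.0 yaw -3.2 err [1.7 1.7] ctr [653.9  35.3  62.5]
3 [[643.3, -26.1, 75.7], [639.0, -87.8, 77.0]] sep 61.9 yaw -3.9 err [1.3 1.3] ctr [647.7 -57.4  64. ]
4 [[636.7, -128.7, 75.4], [632.0, -189.8, 78.6]] sep 61.4 yaw -4.4 err [1. 1.] ctr [ 640.9 -159.7   64.6]
row yaw -3.688293854707281 [104.05233828  92.83207132 102.48880702]
```

```bash
cat >> h.py <<'E'
def plan(x,y,z,yaw=None,n=None):
    """rows (tool axes, m/rad) from the measured pose to a world TCP target, tool x heading yaw deg"""
    o=ctrl.get_obs(); R,_=cv2.Rodrigues(np.array(o["orientation"])); h=np.degrees(np.arctan2(R[1,0],R[0,0]))
    tn=0 if yaw is None else np.radians(h-yaw); hd=np.radians(h if yaw is None else yaw)
    dx,dy,dz=np.array([x,y,z])-o["ee_pos"]
    l=np.array([dx*np.cos(hd)+dy*np.sin(hd), dx*np.sin(hd)-dy*np.cos(hd), -dz])
    print("t",round(o["t"],2),"tcp",o["ee_pos"].round(1),"yaw",round(h,2),"tilt",np.degrees(np.arccos(-R[2,2])).round(2),"F",o["ft_force"].round(1),"w",round(o["width"],1),"g",round(o["grasp_force"],1))
    print("  turn",round(tn,4),"lin mm (after turn)",l.round(1),"len",np.linalg.norm(l).round(0), "q6",round(o["qpos"][5],2))
E
python3 -c "
from h import *
plan(641,-159.5,200,-3.7)"
```

```text
t 0.1 tcp [ 165.9 -602.1  241. ] yaw 15.4 tilt 0.08 F [ 0.2 -1.1  0.9] w 87.6 g 0.0
  turn 0.3333 lin mm (after turn) [ 445.6 -472.3   41. ] len 651.0 q6 -0.02
```

Request:
arm_command(
  series=[
    {"linear":[0,0,0],"turn":0.111},
    {"linear":[0,0,0],"turn":0.111},
    {"linear":[0,0,0],"turn":0.111},
    {"linear":[0.032,-0.034,0],"turn":0},
    {"linear":[0.032,-0.034,0],"turn":0},
    {"linear":[0.032,-0.034,0],"turn":0},
    {"linear":[0.032,-0.034,0],"turn":0},
    {"linear":[0.032,-0.034,0],"turn":0},
    {"linear":[0.032,-0.034,0],"turn":0},
    {"linear":[0.032,-0.034,0],"turn":0},
  ],
  jaw=1,
)

```text
t: 1.1
ee_pos: [405.8, -377.8, 241.5]
orientation: [-3.14, 0.101, 0.0]
ft_force: [0.5, -0.6, 0.2]
width: 87.8
grasp_force: 0.0
```

Request:
arm_command(
  series=[
    {"linear":[0.032,-0.034,0.006],"turn":0},
    {"linear":[0.032,-0.034,0.006],"turn":0},
    {"linear":[0.032,-0.034,0.006],"turn":0},
    {"linear":[0.032,-0.034,0.006],"turn":0},
    {"linear":[0.032,-0.034,0.006],"turn":0},
    {"linear":[0.032,-0.034,0.006],"turn":0},
    {"linear":[0.03,-0.03,0.006],"turn":0},
    {"linear":[0,0,0.03],"turn":0},
    {"linear":[0,0,0.03],"turn":0},
    {"linear":[0,0,0.02],"turn":0},
  ],
)

```text
t: 2.1
ee_pos: [640.4, -159.1, 117.0]
orientation: [-3.139, 0.099, 0.005]
ft_force: [-0.6, -0.1, -0.4]
width: 87.5
grasp_force: 0.0
```

```bash
python3 -c "
from h import *
plan(641,-159.5,115,-3.7)
for n in ('scene','top'):
    d=ctrl.get_image(n); import pickle; pickle.dump(d,open(n+'1.pkl','wb'))
    u=proj(d,[641,-159.5,80])[0].astype(int); print(u)
    c=d['frame'][u[1]-40:u[1]+40,u[0]-60:u[0]+60]; cv2.imwrite('pics/%s1.png'%n,cv2.resize(c,None,fx=5,fy=5,interpolation=cv2.INTER_CUBIC))
a=np.vstack([cv2.imread('pics/scene1.png'),cv2.imread('pics/top1.png')]); cv2.imwrite('pics/c2.png',cv2.resize(a,(450,600)))
plan(641,-159.5,115,-3.7)
"
```

```text
t 2.1 tcp [ 640.4 -159.1  117. ] yaw -3.62 tilt 0.18 F [-0.6 -0.1 -0.4] w 87.5 g 0.0
  turn 0.0014 lin mm (after turn) [0.6 0.3 2. ] len 2.0 q6 1.37
[244 216]
[393 135]
t 2.2 tcp [ 639.  -159.3  116. ] yaw -3.66 tilt 0.39 F [-0.3 -0.   0.7] w 87.6 g 0.0
  turn 0.0007 lin mm (after turn) [2.  0.1 1. ] len 2.0 q6 1.37
```

View pics/c2.png

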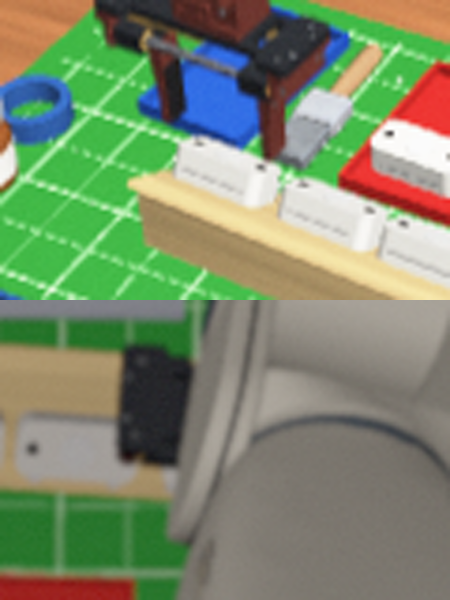

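The fingers hover over the ends of shell 4, and the gaps look clear. I'll descend gently.

Request:
arm_command(
  series=[
    {"linear":[0.001,0,0.008],"turn":0},
    {"linear":[0,0,0.008],"turn":0},
    {"linear":[0,0,0.006],"turn":0},
    {"linear":[0,0,0.005],"turn":0},
  ],
)

```text
t: 2.6
ee_pos: [642.5, -160.4, 92.8]
orientation: [3.14, -0.101, 0.001]
ft_force: [0.6, 0.4, 0.0]
width: 88.0
grasp_force: 0.0
```

Request:
arm_command(
  series=[
    {"linear":[0,0,0.005],"turn":0},
    {"linear":[0,0,0],"turn":0},
  ],
)

```text
t: 2.8
ee_pos: [642.0, -160.1, 87.1]
orientation: [-3.14, 0.101, 0.001]
ft_force: [-0.6, 0.0, -0.3]
width: 87.7
grasp_force: 0.0
```

Request:
arm_command(
  series=[
    {"linear":[-0.001,0,0.003],"turn":0},
    {"linear":[0,0,0],"turn":0},
  ],
)

```text
t: 3.0
ee_pos: [641.1, -160.1, 84.5]
orientation: [-3.14, 0.101, 0.001]
ft_force: [-0.6, 1.1, 0.1]
width: 88.0
grasp_force: 0.0
```

Request:
arm_command(
  series=[
    {"linear":[0,0,0],"turn":0},
    {"linear":[0,0,0],"turn":0},
    {"linear":[0,0,0],"turn":0},
  ],
  jaw=-1,
)

```text
t: 3.3
ee_pos: [641.4, -160.1, 84.8]
orientation: [3.14, -0.101, 0.0]
ft_force: [-0.6, -0.9, -0.1]
width: 84.0
grasp_force: 30.0
```

Shell 4 is gripped at its ends (84.0 mm, 30 N). The tool only turns about its own z, so the plan is to press the shell flat against the tray floor, pivoting it about the line between the pads. Lift and carry it to blue's far half.

Request:
arm_command(
  series=[
    {"linear":[0,0,-0.01],"turn":0},
    {"linear":[0,0,-0.02],"turn":0},
    {"linear":[0,0,-0.02],"turn":0},
    {"linear":[-0.028,0.02,0],"turn":0.01},
    {"linear":[-0.028,0.02,0],"turn":0},
    {"linear":[-0.028,0.02,0],"turn":0},
    {"linear":[-0.028,0.02,0],"turn":0},
    {"linear":[-0.024,0.0195,0.02],"turn":0},
    {"linear":[0,0,0.025],"turn":0},
    {"linear":[0,0,0.02],"turn":0},
  ],
)

```text
t: 4.3
ee_pos: [497.9, -250.4, 69.8]
orientation: [3.139, -0.119, 0.001]
ft_force: [0.5, 0.9, -1.4]
width: 83.7
grasp_force: 30.0
```

```bash
python3 -c "
from h import *
d=ctrl.get_image('scene'); c=d['frame'][170:250,190:330]; cv2.imwrite('pics/c3.png',cv2.resize(c,None,fx=5,fy=5,interpolation=cv2.INTER_CUBIC))
plan(499,-250.6,50,-4.3)
"
```

```text
t 4.35 tcp [ 496.7 -249.3   67. ] yaw -4.32 tilt 0.19 F [-0.6  1.4 -2.4] w 83.8 g 30.0
  turn -0.0003 lin mm (after turn) [ 2.4  1.1 17. ] len 17.0 q6 1.16
```

View pics/c3.png

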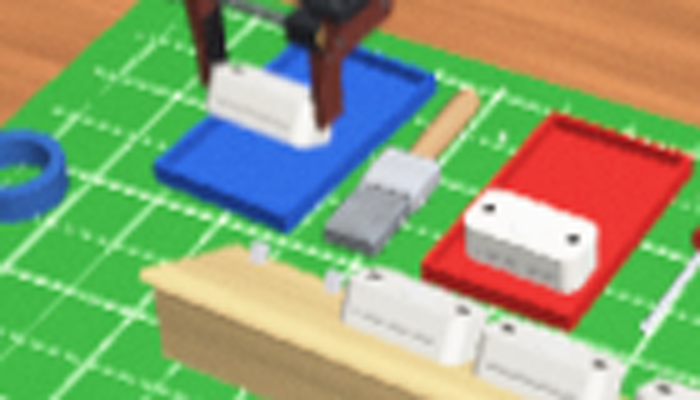

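Shell 4 hangs tilted at about 28° over the blue tray (around (265,105) in the crop), with its stubs left on the rack. I'll lower it to first contact.

Request:
arm_command(
  series=[
    {"linear":[0.002,0.001,0.008],"turn":0},
    {"linear":[0,0,0.006],"turn":0},
    {"linear":[0,0,0.003],"turn":0},
  ],
)

```text
t: 4.65
ee_pos: [501.1, -250.8, 53.0]
orientation: [3.139, -0.116, 0.001]
ft_force: [0.1, 0.6, -0.7]
width: 83.5
grasp_force: 30.0
```

Request:
arm_command(
  series=[
    {"linear":[0.001,0,0.002],"turn":0},
    {"linear":[0.0015,0,0.0015],"turn":0},
  ],
)

```text
t: 4.85
ee_pos: [503.1, -250.8, 49.8]
orientation: [3.139, -0.116, -0.0]
ft_force: [-3.8, 1.2, 13.0]
width: 83.8
grasp_force: 30.0
```

Request:
arm_command(
  series=[
    {"linear":[0.002,0,0.0005],"turn":0},
    {"linear":[0.002,0,0.001],"turn":0},
    {"linear":[0.002,0,0.0012],"turn":0},
  ],
)

```text
t: 5.15
ee_pos: [508.3, -251.2, 47.3]
orientation: [-3.139, 0.116, 0.003]
ft_force: [-5.0, 0.6, 8.1]
width: 83.6
grasp_force: 30.0
```

Request:
arm_command(
  series=[
    {"linear":[0.0018,0,0.0014],"turn":0},
    {"linear":[0.0016,0,0.0015],"turn":0},
  ],
)

```text
t: 5.35
ee_pos: [512.2, -251.5, 44.6]
orientation: [-3.139, 0.116, 0.001]
ft_force: [-3.4, 0.9, 10.1]
width: 83.6
grasp_force: 30.0
```

Request:
arm_command(
  series=[
    {"linear":[0.0012,0,0.0016],"turn":0},
    {"linear":[0.001,0,0.0016],"turn":0},
  ],
)

```text
t: 5.55
ee_pos: [515.2, -251.8, 41.7]
orientation: [3.139, -0.116, 0.002]
ft_force: [-0.7, 2.7, 11.4]
width: 84.0
grasp_force: 30.0
```

Request:
arm_command(
  series=[
    {"linear":[0.0005,0,0.0015],"turn":0},
    {"linear":[0,0,0],"turn":0},
  ],
)

```text
t: 5.75
ee_pos: [516.4, -251.9, 40.4]
orientation: [3.139, -0.116, 0.004]
ft_force: [0.6, 2.3, 9.1]
width: 83.5
grasp_force: 30.0
```

Request:
arm_command(
  series=[
    {"linear":[0,0,0.0015],"turn":0},
    {"linear":[0,0,0],"turn":0},
  ],
)

```text
t: 5.95
ee_pos: [517.1, -251.9, 39.3]
orientation: [3.139, -0.117, 0.006]
ft_force: [1.3, 4.3, 10.2]
width: 83.9
grasp_force: 30.0
```

```bash
python3 -c "
from h import *
d=ctrl.get_image('scene'); c=d['frame'][165:225,200:290]; cv2.imwrite('pics/c4.png',cv2.resize(c,None,fx=7,fy=7,interpolation=cv2.INTER_CUBIC))
plan(499,-250.6,50,-4.3)
"
```

```text
t 6.0 tcp [ 517.1 -251.9   39.3] yaw -4.25 tilt 0.22 F [ 1.1  3.5 10.5] w 83.8 g 30.0
  turn 0.0008 lin mm (after turn) [-18.1   0.1 -10.7] len 21.0 q6 1.17
```

View pics/c4.png

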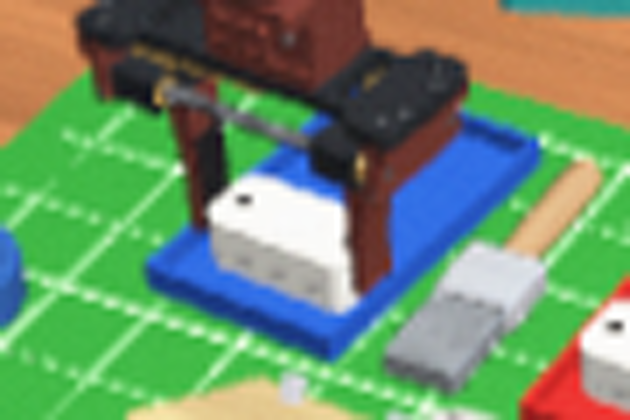

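Request:
arm_command(
  series=[
    {"linear":[0,0,0.001],"turn":0},
    {"linear":[0,0,0],"turn":0},
  ],
)

```text
t: 6.2
ee_pos: [517.5, -251.9, 38.6]
orientation: [3.138, -0.117, 0.007]
ft_force: [2.8, 5.2, 12.5]
width: 83.9
grasp_force: 30.0
```

Request:
arm_command(
  series=[
    {"linear":[0,0,0],"turn":0},
    {"linear":[0,0,0],"turn":0},
    {"linear":[0,0,0],"turn":0},
  ],
  jaw=1,
)

```text
t: 6.5
ee_pos: [517.1, -253.2, 38.1]
orientation: [3.137, -0.116, 0.007]
ft_force: [0.8, -4.0, 7.5]
width: 87.6
grasp_force: 4.3
```

Request:
arm_command(
  series=[
    {"linear":[0,0,-0.01],"turn":0},
    {"linear":[0,0,-0.02],"turn":0},
    {"linear":[0,0,-0.03],"turn":0},
    {"linear":[0,0,-0.03],"turn":0},
  ],
)

```text
t: 6.9
ee_pos: [514.5, -251.4, 127.5]
orientation: [-3.139, 0.116, 0.002]
ft_force: [0.9, 0.5, 0.3]
width: 87.8
grasp_force: 0.0
```

```bash
python3 -c "
from h import *
d=ctrl.get_image('scene'); c=d['frame'][165:265,200:350]; cv2.imwrite('pics/c5.png',cv2.resize(c,None,fx=5,fy=5,interpolation=cv2.INTER_CUBIC))
plan(647.5,-57.3,125,-3.7)
"
```

```text
t 6.95 tcp [ 517.2 -252.7  132.3] yaw -4.24 tilt 0.35 F [ 1.3 -1.6  3.6] w 87.6 g 0.0
  turn -0.0095 lin mm (after turn) [ 117.4 -203.4    7.3] len 235.0 q6 1.17
```

View pics/c5.png

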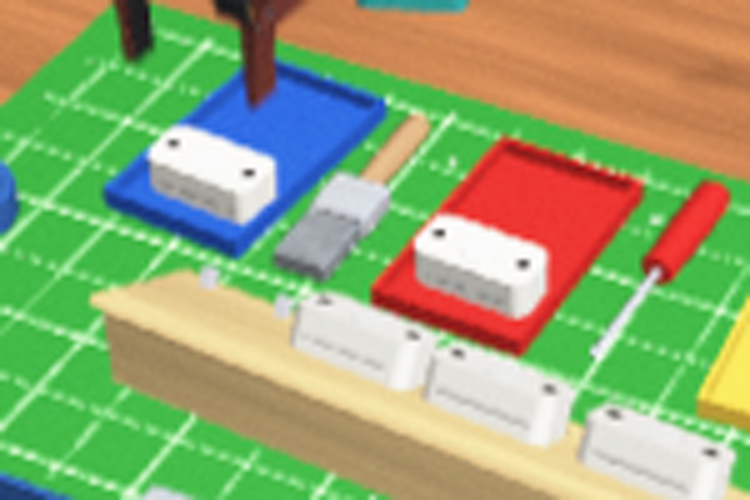

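Shell 4 lies flat in blue's far half (around (210,170) in the crop), dots up. Next is shell 1, which also has a free gap, for red. First I'll check the glue clearance and where blue's shell landed.

```bash
python3 -c "
from h import *
import pickle
d=pickle.load(open('im0.pkl','rb'))['top']
for p,z in(((219,106),133),((234,125),3)): print('glue',onz(d,p,z).round(0))
S=ctrl.get_image('scene')
for p in((173,143),(248,173)): print('blue dot',onz(S,dot(S,np.array(p)/5+[200,165],2),34.5).round(1))
for p in((438,233),(523,263)): print('red dot',onz(S,dot(S,np.array(p)/5+[200,165],2),34.5).round(1))
# blue tray rim corners in scene crop: far corners
for p in((105,190),(237,255),(385,100),(283,60)): print('corner',onz(S,np.array(p)/5+[200,165],19).round(1))
plan(660.5,139,130,-3.7)
"
```

```text
glue [697. 277. 133.]
glue [682. 268.   3.]
blue dot [ 508.8 -285.4   34.5]
blue dot [ 514.2 -223.    34.5]
red dot [513.2 -81.3  34.5]
red dot [516.6 -18.8  34.5]
corner [ 556.5 -307.8   19. ]
corner [ 574.8 -194.5   19. ]
corner [ 387.9 -189.2   19. ]
corner [ 378.7 -277.    19. ]
t 7.0 tcp [ 517.3 -252.7  130.7] yaw -4.24 tilt 0.39 F [-0.  -0.5  0.4] w 87.6 g 0.0
  turn -0.0094 lin mm (after turn) [ 117.7 -400.2    0.7] len 417.0 q6 1.17
```

Request:
arm_command(
  series=[
    {"linear":[0.0118,-0.04,0],"turn":-0.009},
    {"linear":[0.0118,-0.04,0],"turn":0},
    {"linear":[0.0118,-0.04,0],"turn":0},
    {"linear":[0.0118,-0.04,0],"turn":0},
    {"linear":[0.0118,-0.04,0],"turn":0},
    {"linear":[0.0118,-0.04,0],"turn":0},
    {"linear":[0.0118,-0.04,0],"turn":0},
    {"linear":[0.0118,-0.04,0],"turn":0},
    {"linear":[0.0118,-0.04,0.005],"turn":0},
    {"linear":[0.0118,-0.04,0.007],"turn":0},
  ],
)

```text
t: 8.0
ee_pos: [659.3, 141.4, 114.1]
orientation: [3.14, -0.102, -0.0]
ft_force: [0.6, -1.2, -0.1]
width: 87.8
grasp_force: 0.0
```

Request:
arm_command(
  series=[
    {"linear":[0,0,0.001],"turn":0},
    {"linear":[0,0,0],"turn":0},
  ],
)

```text
t: 8.2
ee_pos: [658.2, 140.2, 112.3]
orientation: [3.139, -0.099, -0.003]
ft_force: [0.3, 0.3, -0.5]
width: 87.8
grasp_force: 0.0
```

```bash
python3 -c "
from h import *
plan(660.5,139,84.5,-3.7)
"
```

```text
t 8.2 tcp [658.2 140.2 112.3] yaw -3.62 tilt 0.13 F [ 0.3  0.3 -0.5] w 87.8 g 0.0
  turn 0.0014 lin mm (after turn) [ 2.4  1.1 27.8] len 28.0 q6 1.83
```

Request:
arm_command(
  series=[
    {"linear":[0.002,0.001,0.008],"turn":0},
    {"linear":[0,0,0.008],"turn":0},
    {"linear":[0,0,0.004],"turn":0},
    {"linear":[0,0,0.003],"turn":0},
  ],
)

```text
t: 8.6
ee_pos: [660.6, 137.4, 89.6]
orientation: [3.139, -0.104, -0.002]
ft_force: [0.1, -0.8, 0.3]
width: 88.1
grasp_force: 0.0
```

Request:
arm_command(
  series=[
    {"linear":[0,0,0.003],"turn":0},
    {"linear":[0,0,0.002],"turn":0},
    {"linear":[0,0,0],"turn":0},
  ],
)

```text
t: 8.9
ee_pos: [660.9, 138.3, 85.1]
orientation: [3.14, -0.103, -0.001]
ft_force: [-0.0, 0.3, 0.4]
width: 88.0
grasp_force: 0.0
```

Request:
arm_command(
  series=[
    {"linear":[0,0,0],"turn":0},
    {"linear":[0,0,0],"turn":0},
    {"linear":[0,0,0],"turn":0},
    {"linear":[0,0,-0.01],"turn":0},
    {"linear":[0,0,-0.02],"turn":0},
    {"linear":[0,0,-0.02],"turn":0},
  ],
  jaw=-1,
)

```text
t: 9.5
ee_pos: [660.9, 138.4, 136.3]
orientation: [3.14, -0.102, -0.001]
ft_force: [0.2, 0.2, 0.2]
width: 83.7
grasp_force: 30.0
```

```bash
python3 -c "
from h import *
plan(426,-45.5,65,-2)
"
```

```text
t 9.5 tcp [660.9 138.4 136.3] yaw -3.73 tilt 0.04 F [0.2 0.2 0.2] w 83.7 g 30.0
  turn -0.0302 lin mm (after turn) [-228.4  192.    71.3] len 307.0 q6 1.82
```

Request:
arm_command(
  series=[
    {"linear":[-0.0326,0.0275,0],"turn":-0.03},
    {"linear":[-0.0326,0.0275,0],"turn":0},
    {"linear":[-0.0326,0.0275,0],"turn":0},
    {"linear":[-0.0326,0.0275,0],"turn":0},
    {"linear":[-0.0326,0.0275,0],"turn":0},
    {"linear":[-0.0326,0.0275,0],"turn":0},
    {"linear":[-0.0326,0.0275,0.015],"turn":0},
    {"linear":[0,0,0.025],"turn":0},
    {"linear":[0,0,0.023],"turn":0},
    {"linear":[0,0,0.005],"turn":0},
  ],
)

```text
t: 10.5
ee_pos: [424.7, -45.1, 66.6]
orientation: [-3.141, 0.056, 0.003]
ft_force: [-0.4, -0.0, -0.6]
width: 83.7
grasp_force: 30.0
```

```bash
python3 -c "
from h import *
plan(426,-45.5,53,-2)
"
```

```text
t 10.5 tcp [424.7 -45.1  66.6] yaw -2.06 tilt 0.11 F [-0.4 -0.  -0.6] w 83.7 g 30.0
  turn -0.001 lin mm (after turn) [ 1.3  0.4 13.6] len 14.0 q6 1.47
```

Request:
arm_command(
  series=[
    {"linear":[0.001,0,0.008],"turn":0},
    {"linear":[0,0,0.005],"turn":0},
    {"linear":[0,0,0.001],"turn":0},
    {"linear":[0.001,0,0.0015],"turn":0},
    {"linear":[0.0015,0,0.001],"turn":0},
    {"linear":[0.002,0,0.0008],"turn":0},
  ],
)

```text
t: 11.1
ee_pos: [430.5, -45.0, 50.4]
orientation: [-3.141, 0.055, 0.002]
ft_force: [-4.0, -0.4, 10.4]
width: 83.4
grasp_force: 30.0
```

Request:
arm_command(
  series=[
    {"linear":[0.002,0,0.001],"turn":0},
    {"linear":[0.002,0,0.0012],"turn":0},
    {"linear":[0.0018,0,0.0014],"turn":0},
    {"linear":[0.0016,0,0.0015],"turn":0},
  ],
)

```text
t: 11.5
ee_pos: [438.1, -45.3, 45.5]
orientation: [-3.141, 0.055, 0.002]
ft_force: [-2.4, 0.7, 10.0]
width: 83.7
grasp_force: 30.0
```

Request:
arm_command(
  series=[
    {"linear":[0.0012,0,0.0016],"turn":0},
    {"linear":[0.001,0,0.0016],"turn":0},
    {"linear":[0.0005,0,0.0015],"turn":0},
    {"linear":[0,0,0.001],"turn":0},
  ],
)

```text
t: 11.9
ee_pos: [442.8, -45.5, 40.3]
orientation: [3.141, -0.055, 0.005]
ft_force: [1.5, 2.6, 13.3]
width: 83.8
grasp_force: 30.0
```

Request:
arm_command(
  series=[
    {"linear":[0,0,0.001],"turn":0},
    {"linear":[0,0,0.0008],"turn":0},
    {"linear":[0,0,0],"turn":0},
  ],
)

```text
t: 12.2
ee_pos: [443.6, -45.5, 38.8]
orientation: [3.141, -0.055, 0.008]
ft_force: [1.9, 3.8, 10.8]
width: 83.5
grasp_force: 30.0
```

Request:
arm_command(
  series=[
    {"linear":[0,0,0],"turn":0},
    {"linear":[0,0,0],"turn":0},
    {"linear":[0,0,0],"turn":0},
  ],
  jaw=1,
)

```text
t: 12.5
ee_pos: [441.9, -45.6, 37.8]
orientation: [3.141, -0.056, 0.002]
ft_force: [1.6, -1.2, 5.4]
width: 88.0
grasp_force: 3.3
```

Request:
arm_command(
  series=[
    {"linear":[0,0,-0.008],"turn":0},
    {"linear":[0,0,-0.02],"turn":0},
    {"linear":[0,0,-0.035],"turn":0},
    {"linear":[0,0,-0.037],"turn":0},
  ],
)

```text
t: 12.9
ee_pos: [439.7, -45.3, 138.1]
orientation: [-3.141, 0.055, 0.005]
ft_force: [0.5, -0.5, 0.4]
width: 88.1
grasp_force: 0.0
```

Red now has its second shell. Shells 2 and 3 are too close together for a finger (8.8 mm gap), so I'll close the jaw, press lightly on shell 3's top and drag it right.

```bash
python3 -c "
from h import *
plan(638.5,-54.7,110,-3.7)
S=ctrl.get_image('scene'); T=ctrl.get_image('top')
print('red?',[ (c.round(1),s[4]) for c,s in blobs((lambda H:(H[...,1]<45)&(H[...,2]>170))(hsv(S))[165:270,220:400],100)])
cv2.imwrite('pics/c6.png',cv2.resize(S['frame'][165:275,210:390],None,fx=4,fy=4,interpolation=cv2.INTER_CUBIC))
"
```

```text
t 12.9 tcp [439.7 -45.3 138.1] yaw -2.02 tilt 0.19 F [ 0.5 -0.5  0.4] w 88.1 g 0.0
  turn 0.0294 lin mm (after turn) [199.   -3.5  28.1] len 201.0 q6 1.48
red? [(array([23.2, 33. ]), np.int32(250)), (array([87.9, 38.4]), np.int32(290)), (array([47.6, 42.2]), np.int32(168)), (array([76.4, 52.1]), np.int32(296)), (array([149.6,  56.3]), np.int32(337)), (array([66.3, 73.2]), np.int32(749))]
```

View pics/c6.png

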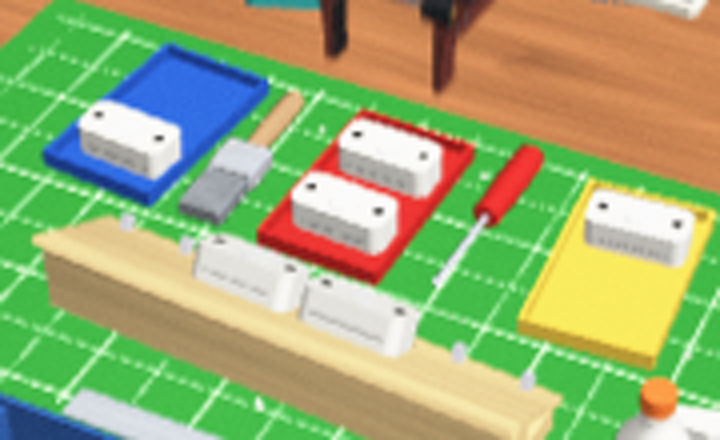

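Red holds two shells flat side by side (crop (390,155) and (345,215)). Shells 2 and 3 remain on the rack. Moving over shell 3.

Request:
arm_command(
  series=[
    {"linear":[0.033,-0.0006,0],"turn":0.029},
    {"linear":[0.033,-0.0006,0],"turn":0},
    {"linear":[0.033,-0.0006,0],"turn":0},
    {"linear":[0.033,-0.0006,0],"turn":0},
    {"linear":[0.033,-0.0006,0.008],"turn":0},
    {"linear":[0.034,-0.0006,0.012],"turn":0},
    {"linear":[0,0,0.008],"turn":0},
    {"linear":[0,0,0.005],"turn":0},
    {"linear":[0,0,0.003],"turn":0},
  ],
  jaw=-1,
)

```text
t: 13.9
ee_pos: [637.8, -53.5, 100.1]
orientation: [-3.14, 0.101, 0.005]
ft_force: [0.8, -0.5, 0.1]
width: 19.1
grasp_force: 0.0
```

Request:
arm_command(
  series=[
    {"linear":[0,0,0.002],"turn":0},
    {"linear":[0,0,0.002],"turn":0},
  ],
)

```text
t: 14.1
ee_pos: [639.2, -53.7, 97.8]
orientation: [-3.14, 0.101, 0.001]
ft_force: [-4.9, 1.2, 9.9]
width: 3.5
grasp_force: 5.4
```

Request:
arm_command(
  series=[
    {"linear":[0,0.002,0.0005],"turn":0},
    {"linear":[0,0.003,0],"turn":0},
    {"linear":[0,0.003,0],"turn":0},
    {"linear":[0,0.003,0],"turn":0},
    {"linear":[0,0.002,0],"turn":0},
  ],
)

```text
t: 14.6
ee_pos: [639.0, -65.9, 98.2]
orientation: [-3.139, 0.101, -0.001]
ft_force: [-2.0, 5.3, 5.6]
width: 0.4
grasp_force: 3.0
```

```bash
python3 -c "
from h import *
plan(638.5,-66.7,97,-3.7)
S=ctrl.get_image('scene')
g=S['frame'][215:265,250:325]; cv2.imwrite('pics/c7.png',cv2.resize(g,None,fx=8,fy=8,interpolation=cv2.INTER_CUBIC))
"
```

```text
t 14.6 tcp [639.  -65.9  98.2] yaw -3.69 tilt 0.08 F [-2.   5.3  5.6] w 0.4 g 3.0
  turn 0.0001 lin mm (after turn) [-0.5  0.8  1.2] len 2.0 q6 1.51
```

View pics/c7.png

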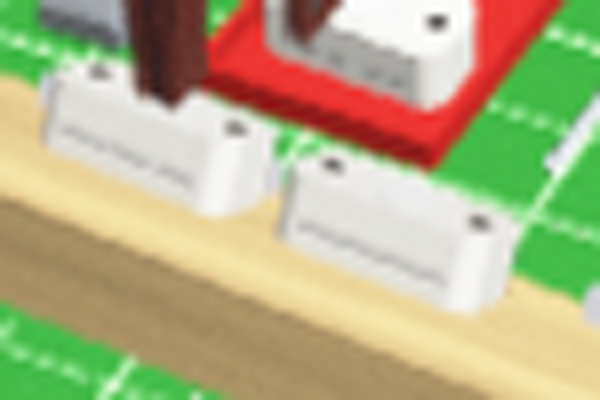

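The drag worked: the gap between shells 3 and 2 has clearly widened (crop x≈215–285). Now to measure it.

```bash
python3 -c "
from h import *
import pickle
S0=pickle.load(open('im0.pkl','rb'))['scene']; S=ctrl.get_image('scene')
ss=(np.array([(457,381),(367,347),(324,330),(238,297)])-[0,200])/4.8+[215,205]
for p in ss: print('before',onz(S0,dot(S0,p,2),75.6).round(1))
for p in np.array([(480,222),(333,165),(236,128),(100,72)])/8+[250,215]: q=dot(S,p,2); print('now',q.round(1),onz(S,q,75.6).round(1))
"
```

```text
before [650.4  65.6  75.6]
before [646.6   3.4  75.6]
before [643.5 -27.3  75.6]
before [638.  -90.   75.6]
now [309.5 242.4] [650.4  65.6  75.6]
now [291.3 235.1] [646.2   4.   75.6]
now [279.6 230.2] [642.2 -37.   75.6]
now [262.1 223.2] [637.9 -99.2  75.6]
```

Request:
arm_command(
  series=[
    {"linear":[0,0,-0.01],"turn":0},
    {"linear":[0.004,0,-0.01],"turn":0},
    {"linear":[0.004,0.001,0],"turn":0},
    {"linear":[0,0,0],"turn":0},
    {"linear":[0,0,0],"turn":0},
    {"linear":[0,0,0],"turn":0},
    {"linear":[0,0,0],"turn":0},
  ],
  jaw=1,
)

```text
t: 15.4
ee_pos: [646.7, -68.2, 116.5]
orientation: [-3.14, 0.101, 0.001]
ft_force: [0.0, -1.1, 0.6]
width: 52.8
grasp_force: 0.0
```

```bash
python3 -c "
from h import *
plan(647,-67,84.7,-3.7)
"
```

```text
t 15.4 tcp [646.7 -68.2 116.5] yaw -3.68 tilt 0.05 F [ 0.  -1.1  0.6] w 52.8 g 0.0
  turn 0.0003 lin mm (after turn) [ 0.2 -1.2 31.8] len 32.0 q6 1.51
```

Request:
arm_command(
  series=[
    {"linear":[0,-0.001,0],"turn":0},
    {"linear":[0,0,0],"turn":0},
    {"linear":[0,0,0],"turn":0},
    {"linear":[0,0,0],"turn":0},
    {"linear":[0,0,0.003],"turn":0},
    {"linear":[0,0,0.007],"turn":0},
  ],
)

```text
t: 16.0
ee_pos: [647.5, -67.2, 107.2]
orientation: [3.14, -0.101, 0.002]
ft_force: [-0.9, -0.5, 0.3]
width: 87.5
grasp_force: 0.0
```

Request:
arm_command(
  series=[
    {"linear":[0,0,0.008],"turn":0},
    {"linear":[0,0,0.006],"turn":0},
    {"linear":[0,0,0.003],"turn":0},
  ],
)

```text
t: 16.3
ee_pos: [646.5, -67.1, 88.7]
orientation: [-3.14, 0.101, 0.003]
ft_force: [-0.3, 0.1, 0.2]
width: 87.4
grasp_force: 0.0
```

Request:
arm_command(
  series=[
    {"linear":[0,0,0.003],"turn":0},
    {"linear":[0,0,0.0015],"turn":0},
    {"linear":[0,0,0],"turn":0},
  ],
)

```text
t: 16.6
ee_pos: [647.1, -67.2, 85.3]
orientation: [-3.14, 0.101, 0.0]
ft_force: [1.0, -0.1, -1.1]
width: 88.0
grasp_force: 0.0
```

Request:
arm_command(
  series=[
    {"linear":[0,0,0],"turn":0},
    {"linear":[0,0,0],"turn":0},
    {"linear":[0,0,0],"turn":0},
    {"linear":[0,0,-0.01],"turn":0},
    {"linear":[0,0,-0.02],"turn":0},
    {"linear":[0,0,-0.025],"turn":0},
  ],
  jaw=-1,
)

```text
t: 17.2
ee_pos: [646.5, -67.1, 140.8]
orientation: [-3.14, 0.101, 0.003]
ft_force: [-0.6, 0.6, 0.1]
width: 83.9
grasp_force: 30.0
```

```bash
python3 -c "
from h import *
plan(502,174.7,65,3.9)
"
```

```text
t 17.2 tcp [646.5 -67.1 140.8] yaw -3.68 tilt 0.11 F [-0.6  0.6  0.1] w 83.9 g 30.0
  turn -0.1323 lin mm (after turn) [-127.7 -251.1   75.8] len 292.0 q6 1.51
```

Request:
arm_command(
  series=[
    {"linear":[0,0,0],"turn":-0.066},
    {"linear":[0,0,0],"turn":-0.066},
    {"linear":[-0.0182,-0.0359,0],"turn":0},
    {"linear":[-0.0182,-0.0359,0],"turn":0},
    {"linear":[-0.0182,-0.0359,0],"turn":0},
    {"linear":[-0.0182,-0.0359,0],"turn":0},
    {"linear":[-0.0182,-0.0359,0],"turn":0},
    {"linear":[-0.0182,-0.0359,0],"turn":0},
    {"linear":[-0.0182,-0.0359,0.02],"turn":0},
    {"linear":[0,0,0.03],"turn":0},
  ],
)

```text
t: 18.2
ee_pos: [502.4, 178.6, 92.3]
orientation: [-3.138, -0.113, -0.006]
ft_force: [1.0, 0.4, -1.1]
width: 83.9
grasp_force: 30.0
```

Request:
arm_command(
  series=[
    {"linear":[0,0,0.02],"turn":0},
    {"linear":[0,0,0.005],"turn":0},
  ],
)

```text
t: 18.4
ee_pos: [501.9, 175.1, 64.4]
orientation: [3.139, 0.108, -0.004]
ft_force: [-0.9, -1.1, -0.9]
width: 84.2
grasp_force: 30.0
```

```bash
python3 -c "
from h import *
plan(502,174.7,53,3.9)
"
```

```text
t 18.4 tcp [501.9 175.1  64.4] yaw 3.94 tilt 0.14 F [-0.9 -1.1 -0.9] w 84.2 g 30.0
  turn 0.0006 lin mm (after turn) [ 0.1  0.4 11.4] len 11.0 q6 1.82
```

Request:
arm_command(
  series=[
    {"linear":[0,0,0.007],"turn":0},
    {"linear":[0,0,0.004],"turn":0},
    {"linear":[0,0,0.001],"turn":0},
    {"linear":[0.001,0,0.0015],"turn":0},
    {"linear":[0.0015,0,0.001],"turn":0},
    {"linear":[0.002,0,0.0008],"turn":0},
  ],
)

```text
t: 19.0
ee_pos: [507.4, 175.2, 50.5]
orientation: [-3.14, -0.106, 0.001]
ft_force: [-3.8, 0.4, 6.1]
width: 84.0
grasp_force: 30.0
```

Request:
arm_command(
  series=[
    {"linear":[0.002,0,0.001],"turn":0},
    {"linear":[0.002,0,0.0012],"turn":0},
    {"linear":[0.0018,0,0.0014],"turn":0},
    {"linear":[0.0016,0,0.0015],"turn":0},
  ],
)

```text
t: 19.4
ee_pos: [515.3, 176.0, 46.0]
orientation: [-3.139, -0.106, -0.001]
ft_force: [-3.6, 0.1, 11.5]
width: 83.7
grasp_force: 30.0
```

Request:
arm_command(
  series=[
    {"linear":[0.0012,0,0.0016],"turn":0},
    {"linear":[0.001,0,0.0016],"turn":0},
    {"linear":[0.0005,0,0.0015],"turn":0},
    {"linear":[0,0,0.001],"turn":0},
  ],
)

```text
t: 19.8
ee_pos: [519.8, 176.3, 41.0]
orientation: [-3.139, -0.106, -0.007]
ft_force: [1.3, -1.7, 14.5]
width: 83.3
grasp_force: 30.0
```

Request:
arm_command(
  series=[
    {"linear":[0,0,0.001],"turn":0},
    {"linear":[0,0,0.001],"turn":0},
    {"linear":[0,0,0.0003],"turn":0},
  ],
)

```text
t: 20.1
ee_pos: [520.8, 176.4, 39.2]
orientation: [-3.139, -0.106, -0.01]
ft_force: [2.5, -2.7, 15.2]
width: 83.6
grasp_force: 30.0
```

Request:
arm_command(
  series=[
    {"linear":[0,0,0],"turn":0},
    {"linear":[0,0,0],"turn":0},
    {"linear":[0,0,0],"turn":0},
  ],
  jaw=1,
)

```text
t: 20.4
ee_pos: [518.9, 176.3, 37.8]
orientation: [-3.139, -0.107, -0.004]
ft_force: [1.2, 0.8, 7.0]
width: 87.9
grasp_force: 4.2
```

Request:
arm_command(
  series=[
    {"linear":[0,0,-0.008],"turn":0},
    {"linear":[0,0,-0.02],"turn":0},
    {"linear":[0,0,-0.035],"turn":0},
    {"linear":[0,0,-0.03],"turn":0},
  ],
)

```text
t: 20.8
ee_pos: [516.8, 175.8, 131.0]
orientation: [3.139, 0.107, -0.003]
ft_force: [0.9, 1.5, -0.4]
width: 87.5
grasp_force: 0.0
```

```bash
python3 -c "
from h import *
S=ctrl.get_image('scene')
g=S['frame'][195:265,320:400]; cv2.imwrite('pics/c8.png',cv2.resize(g,None,fx=6,fy=6,interpolation=cv2.INTER_CUBIC))
for p in [(309.5,242.4),(291.3,235.1)]: print('s2',onz(S,dot(S,p,2),75.6).round(1))
plan(654,35.2,112,-3.7)
"
```

```text
s2 [649.4  65.6  75.6]
s2 [644.5   3.   75.6]
t 20.85 tcp [519.5 176.6 135.5] yaw 3.89 tilt 0.3 F [1.8 0.6 3. ] w 87.5 g 0.0
  turn 0.1324 lin mm (after turn) [143.4 132.4  23.5] len 197.0 q6 1.81
```

View pics/c8.png

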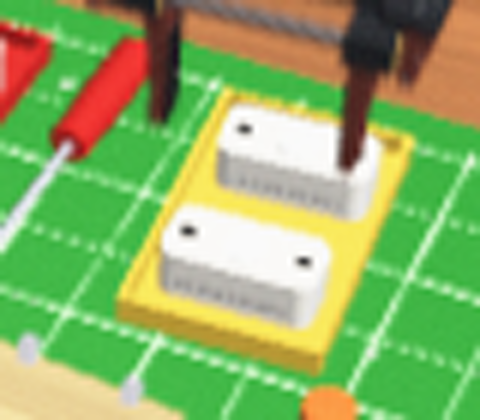

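Yellow's second shell lies flat beside the first (crop (245,265)). Last is shell 2, for blue's near half.

Request:
arm_command(
  series=[
    {"linear":[0,0,0],"turn":0.066},
    {"linear":[0,0,0],"turn":0.066},
    {"linear":[0.0286,0.0265,0],"turn":0},
    {"linear":[0.0286,0.0265,0],"turn":0},
    {"linear":[0.0286,0.0265,0],"turn":0},
    {"linear":[0.0286,0.0265,0],"turn":0},
    {"linear":[0.0286,0.0265,0],"turn":0},
    {"linear":[0,0,0.008],"turn":0},
    {"linear":[0,0,0.008],"turn":0},
    {"linear":[0,0,0.001],"turn":0},
  ],
)

```text
t: 21.85
ee_pos: [649.5, 35.1, 111.2]
orientation: [3.14, -0.1, -0.007]
ft_force: [-0.8, -0.0, 0.0]
width: 87.6
grasp_force: 0.0
```

```bash
python3 -c "
from h import *
plan(653.7,35.2,84.7,-3.7)
"
```

```text
t 21.85 tcp [649.5  35.1 111.2] yaw -3.66 tilt 0.24 F [-0.8 -0.   0. ] w 87.6 g 0.0
  turn 0.0007 lin mm (after turn) [ 4.2 -0.3 26.5] len 27.0 q6 1.67
```

Request:
arm_command(
  series=[
    {"linear":[0.0035,0,0.008],"turn":0},
    {"linear":[0,0,0.008],"turn":0},
    {"linear":[0,0,0.004],"turn":0},
    {"linear":[0,0,0.002],"turn":0},
  ],
)

```text
t: 22.25
ee_pos: [654.7, 34.8, 90.4]
orientation: [-3.14, 0.1, 0.002]
ft_force: [0.4, 1.5, 0.6]
width: 87.7
grasp_force: 0.5
```

Request:
arm_command(
  series=[
    {"linear":[0,0,0.003],"turn":0},
    {"linear":[0,0,0.001],"turn":0},
    {"linear":[0,0,0],"turn":0},
  ],
)

```text
t: 22.55
ee_pos: [655.3, 34.3, 87.1]
orientation: [3.14, -0.101, 0.0]
ft_force: [0.6, 0.9, -0.0]
width: 87.9
grasp_force: 0.1
```

Request:
arm_command(
  series=[
    {"linear":[-0.001,0,0.0022],"turn":0},
    {"linear":[0,0,0],"turn":0},
  ],
)

```text
t: 22.75
ee_pos: [654.1, 34.3, 84.8]
orientation: [3.14, -0.101, -0.0]
ft_force: [-0.0, -0.1, -0.9]
width: 87.7
grasp_force: 0.1
```

Request:
arm_command(
  series=[
    {"linear":[0,0,0],"turn":0},
    {"linear":[0,0,0],"turn":0},
    {"linear":[0,0,0],"turn":0},
    {"linear":[0,0,-0.01],"turn":0},
    {"linear":[0,0,-0.02],"turn":0},
    {"linear":[0,0,-0.025],"turn":0},
  ],
  jaw=-1,
)

```text
t: 23.35
ee_pos: [653.5, 34.3, 140.1]
orientation: [3.14, -0.101, -0.003]
ft_force: [0.0, -0.3, -0.1]
width: 83.3
grasp_force: 30.0
```

```bash
python3 -c "
from h import *
plan(420,-246,65,-4.3)
"
```

```text
t 23.35 tcp [653.5  34.3 140.1] yaw -3.68 tilt 0.12 F [ 0.  -0.3 -0.1] w 83.3 g 30.0
  turn 0.0108 lin mm (after turn) [-211.8  297.    75.1] len 372.0 q6 1.67
```

Request:
arm_command(
  series=[
    {"linear":[-0.0265,0.0371,0],"turn":0.011},
    {"linear":[-0.0265,0.0371,0],"turn":0},
    {"linear":[-0.0265,0.0371,0],"turn":0},
    {"linear":[-0.0265,0.0371,0],"turn":0},
    {"linear":[-0.0265,0.0371,0],"turn":0},
    {"linear":[-0.0265,0.0371,0],"turn":0},
    {"linear":[-0.0265,0.0371,0],"turn":0},
    {"linear":[-0.0265,0.0371,0],"turn":0},
    {"linear":[0,0,0.025],"turn":0},
    {"linear":[0,0,0.025],"turn":0},
  ],
)

```text
t: 24.35
ee_pos: [420.9, -248.0, 90.9]
orientation: [3.137, -0.123, 0.005]
ft_force: [0.6, -0.5, -0.5]
width: 83.5
grasp_force: 30.0
```

Request:
arm_command(
  series=[
    {"linear":[0,0,0.02],"turn":0},
    {"linear":[0,0,0.003],"turn":0},
  ],
)

```text
t: 24.55
ee_pos: [419.9, -245.7, 65.7]
orientation: [-3.138, 0.119, 0.004]
ft_force: [-0.2, -0.3, -0.7]
width: 84.0
grasp_force: 30.0
```

```bash
python3 -c "
from h import *
plan(420,-246,53,-4.3)
"
```

```text
t 24.55 tcp [ 419.9 -245.7   65.7] yaw -4.34 tilt 0.17 F [-0.2 -0.3 -0.7] w 84.0 g 30.0
  turn -0.0007 lin mm (after turn) [ 0.1  0.3 12.7] len 13.0 q6 1.09
```

Request:
arm_command(
  series=[
    {"linear":[0,0,0.008],"turn":0},
    {"linear":[0,0,0.004],"turn":0},
    {"linear":[0,0,0.001],"turn":0},
    {"linear":[0.001,0,0.0015],"turn":0},
    {"linear":[0.0015,0,0.001],"turn":0},
    {"linear":[0.002,0,0.0008],"turn":0},
  ],
)

```text
t: 25.15
ee_pos: [425.7, -246.4, 50.8]
orientation: [3.139, -0.118, 0.001]
ft_force: [0.6, 0.0, -0.7]
width: 83.3
grasp_force: 30.0
```

Request:
arm_command(
  series=[
    {"linear":[0.002,0,0.001],"turn":0},
    {"linear":[0.002,0,0.0012],"turn":0},
    {"linear":[0.0018,0,0.0014],"turn":0},
    {"linear":[0.0016,0,0.0015],"turn":0},
  ],
)

```text
t: 25.55
ee_pos: [432.9, -247.0, 46.2]
orientation: [3.139, -0.118, -0.0]
ft_force: [-2.1, 1.0, 11.5]
width: 83.3
grasp_force: 30.0
```

Request:
arm_command(
  series=[
    {"linear":[0.0012,0,0.0016],"turn":0},
    {"linear":[0.001,0,0.0016],"turn":0},
    {"linear":[0.0005,0,0.0015],"turn":0},
    {"linear":[0,0,0.001],"turn":0},
  ],
)

```text
t: 25.95
ee_pos: [437.3, -247.4, 41.2]
orientation: [3.138, -0.119, 0.005]
ft_force: [1.7, 4.9, 17.5]
width: 83.4
grasp_force: 30.0
```

Request:
arm_command(
  series=[
    {"linear":[0,0,0.001],"turn":0},
    {"linear":[0,0,0.001],"turn":0},
    {"linear":[0,0,0],"turn":0},
  ],
)

```text
t: 26.25
ee_pos: [438.1, -247.5, 39.5]
orientation: [3.138, -0.119, 0.007]
ft_force: [3.7, 5.2, 14.1]
width: 84.1
grasp_force: 30.0
```

Request:
arm_command(
  series=[
    {"linear":[0,0,0.0008],"turn":0},
    {"linear":[0,0,0],"turn":0},
  ],
)

```text
t: 26.45
ee_pos: [438.3, -247.6, 38.8]
orientation: [3.138, -0.119, 0.008]
ft_force: [4.6, 5.7, 15.3]
width: 83.4
grasp_force: 30.0
```

Request:
arm_command(
  series=[
    {"linear":[0,0,0],"turn":0},
    {"linear":[0,0,0],"turn":0},
    {"linear":[0,0,0],"turn":0},
  ],
  jaw=1,
)

```text
t: 26.75
ee_pos: [436.9, -247.8, 37.7]
orientation: [3.138, -0.119, 0.004]
ft_force: [1.9, 0.9, 8.6]
width: 87.6
grasp_force: 5.1
```

Request:
arm_command(
  series=[
    {"linear":[0,0,-0.008],"turn":0},
    {"linear":[0,0,-0.02],"turn":0},
    {"linear":[0,0,-0.035],"turn":0},
    {"linear":[0,0,-0.045],"turn":0},
    {"linear":[0,0,-0.045],"turn":0},
    {"linear":[0,0,-0.04],"turn":0},
    {"linear":[0,0,0],"turn":0},
  ],
)

```text
t: 27.45
ee_pos: [437.7, -248.5, 235.3]
orientation: [3.135, -0.118, 0.012]
ft_force: [0.3, -0.2, -0.1]
width: 87.8
grasp_force: 0.0
```

```bash
python3 -c "
from h import *
S=ctrl.get_image('scene')
cv2.imwrite('pics/c9.png',cv2.resize(S['frame'][160:290,170:410],None,fx=3.3,fy=3.3,interpolation=cv2.INTER_CUBIC))
plan(420,-246,53,-4.3)
"
```

```text
t 27.5 tcp [ 436.5 -247.8  232.6] yaw -4.31 tilt 0.3 F [-0.2  0.5 -0.2] w 87.8 g 0.0
  turn -0.0002 lin mm (after turn) [-16.6  -0.6 179.6] len 180.0 q6 1.11
```

View pics/c9.png

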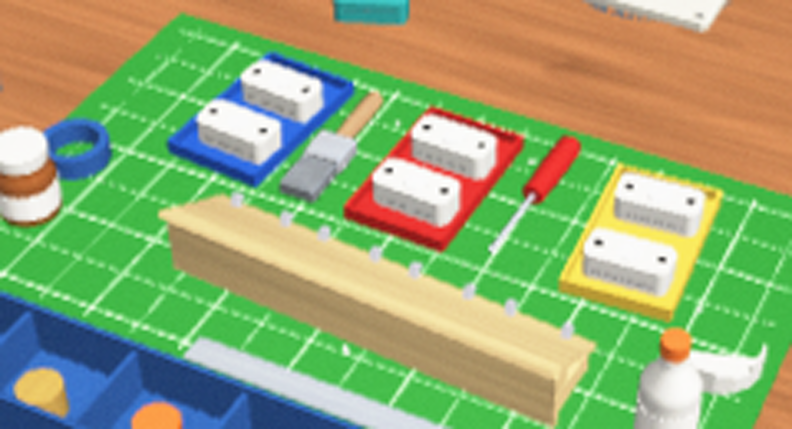

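The rack is empty. Each tray holds two shells, flat and dots up, and the brush, screwdriver, glue, jar and tape have not moved.

```bash
python3 -c "
from workcell import ctrl
print(ctrl.close_job())"
```

```text
the job is handed in; nothing more can be done
None
```

All four shells were dealt in order (blue, red, yellow, blue): the rack is empty, every tray holds two flat with dots up, and the job was handed in at about 27.5 s.

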